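# Slide the battery box home into its charging bay and bar it in

## Task

Slide the heavy battery box along the bench, straight into the charging bay, until it is fully home against the bumper of the charger, then swing the steel retaining bar shut behind it. Only push, with the fingertips or the outside of the fingers: the box is tall and tips easily, so it must stay flat on its runners, never rocked over, lifted or taken by its carry handle. Leave everything else on the bench where it stands.

Things in the scene. Friction and masses are not known exactly. Their poses are not given: they have to be found in the camera images.
- battery: Tall grey plastic battery box, black lid, loose, about 2.2 kg, on two 6 mm rubber runners. 96 mm deep (x), 130 wide (y), 200 high. Origin: centre of its underside. x points to the charger. The face to push is the flat -x face, 48 mm from the origin, plain and upright up to 156 mm. Sliding takes 8 to 18 N; pushed within 50 mm of the bench it slides, above about 70 mm it may tip.
- battery_handle: Black carry handle, a fixed arch along y over the middle of the battery box's lid, 198 to 240 mm above the bench. Origin: middle of the arch's foot, 198 mm up. Not to be touched.
- bay: Charging bay, fixed, its x about along the robot's left, turned a little: two grey guide rails 35 mm high along x (x -50 to 50 mm, 142 mm clear between them) and a blue charger housing across the +x end, its bumper face at x = 48 mm. Origin: on the bench, where the middle of the box's underside lies when fully home; x points into the bay, z up. The box is home when its origin and x axis match these.
- bay_mouth (a point): Middle of the bay's mouth, on the bench, 84 mm before the bay's origin (towards -x); the rails' flared ends stand 163 mm apart here. The box starts outside it, 143 to 180 mm short of home, up to 10 mm off line and 0.12 rad turned.
- bar (a joint): Angle (rad) of the retaining bar, a level flat steel bar on the hinge post at the mouth's +y side (nearer the robot). 0 = shut, against a hard stop: points along the bay's -y, close behind the box. At angle a it points along (-sin a, -cos a) in the bay's x, y. Starts open at 1.7 to 2.1, pointing back from the mouth. Light friction (under 1 N at its end); stays where left; shuts only if the box is home.
- bar_hinge (a point): Axis of the bar's upright hinge post at the bar's mid-height, 55 mm above the bench; in the bay's frame x = -60, y = 104 mm. The post is 22 mm across, 63 mm high, outside the +y rail.
- bar_end (a point): Middle of the free end of the retaining bar, 120 mm from the hinge axis, 55 mm above the bench. The bar is 6 mm thick and 16 mm high; a 6 mm rubber buffer on its last 55 mm faces the box when shut.
- torch: Bystander: black torch standing on its lens, 125 mm high, 42 mm across at the foot; origin at its foot. Between the bay and the robot.
- carton: Bystander: cardboard carton 60 x 100 x 45 mm; origin centre of its underside. Beyond the charger, to its left.
- multimeter: Bystander: black multimeter lying face up, 150 x 75 x 40 mm; origin centre of its underside. On the left (+y) of the bench.
- wrench: Bystander: open-ended wrench lying on the right (-y) of the bench, near the robot; origin on its underside near the middle.
- tray: Bystander: clear plastic tray 80 x 100 x 35 mm, on the left (+y) of the bench; origin centre of its underside.
- oil: Bystander: small bottle 120 mm high, 48 mm across, standing on the right (-y) of the bench; origin at its foot.

How it is judged:
By the outcome, as a careful person would: the job done as asked, in the order asked, and still so for the second after the job is handed in, with the robot touching nothing.
It also fails if it takes over 67 s, if anything falls off the work surface, if the arm or the gripper's body presses on something with over 40 N, if the wrist force passes 120 N, or if a joint passes its speed limit or range.

## Robot

A 6-joint arm with a two-finger parallel gripper is mounted at the origin on the work surface. World frame = base frame: x ahead of the robot, y to its left, z up, the work surface at z = 0. Lengths are in mm, angles in rad, forces in N, time in s.
With the tool pointing down it reaches from about 300 to 775 mm from the base axis. Payload 14.6 kg.
Tool frame: the origin (TCP) lies between the finger pads; the fingertips stand 25 mm ahead of it and the grasp point (between the pads) lies 6 mm ahead of it; z points along the fingers, x is the direction in which the jaws open and shut, and the axes are right-handed (so a half turn about z gives the same grasp; the last joint's range is limited). The gripper opens to 94 mm and grips with 3 to 60 N. Pads are 16 mm wide; open, the fingers measure 119 mm over their backs; the gripper's body (75 mm by 177 mm) begins 78 mm behind the grasp point.
Start: joints at [1.24, 0.3, 1.521, -0, 1.321, -0.067], TCP at [143.411, 530.964, 230.446] pointing down, gripper open.
Joint ranges: [-3.03, 3.03], [-0.79, 2.21], [0.23, 2.52], [-1.04, 4.18], [0, 3.07], [-2.55, 2.55]. Speed limits (rad/s): [2.22, 2.22, 2.57, 3.14, 3.14, 3.14].

## Interface

Orientations are given as [roll, pitch, yaw] about the fixed x, y, z axes, in that order (R = Rz(yaw) Ry(pitch) Rx(roll)).
In Python, from cell import manip gives the robot as it stands.
- The arm moves only by the tool apply_moves, never from a script. Its argument "series" is a list of rows, each a list of 3 entries, a list of its own where there are three numbers: the shift along the world's x, y, z in cm, then the turn, a rotation vector about the world's x, y, z in rad, then the opening in per cent of the stroke, from 0 (shut) to 100 (fully open). A call has exactly 10 rows; each row is the pose to reach, as a shift and turn from the pose commanded when the call began; what a row does not reach only later rows make up. A row lasts 1/8 s, in which the tool goes at most 62.5 mm and 10.7 degrees, less where a joint would pass 70% of its speed; a pose out of reach is approached as far as the arm can. A call with a gripper value outside its range is refused whole. The fingers move at their own pace and stop on an object; "grip_force" is the grip in N (left out, the last holds). Time passes only in rows, so rows that repeat a pose let the fingers close, or fill a call up. It gives the time, the measured TCP pose, the force and the opening at its end, in the units of the state.
- manip.read_state(): the state, without advancing time (a new reading comes with each control period).
- manip.camera(name): name is "side" or "top" or "wrist"; returns (picture, depth): 420x560x3 uint8, red, green, blue; 420x560 float32, mm along the optical axis (not along the pixel's ray), 0 where there is no reading.
- manip.camera_info(name): a dict with "intrinsics" (3x3 intrinsics, pixels), "extrinsics" (4x4, takes a point from world to camera coordinates); the wrist camera has in their place "hand_eye" (4x4, takes a point from camera to tool coordinates, whose origin is the TCP and whose axes are the tool frame's). Camera axes: x right, y down, z forward; pixel columns grow to the right and rows downward; lengths in mm; the calibration is good to about 2 mm. The wrist camera is an equidistant fisheye: a pixel r from the principal point sees the ray r / f radians off the axis. A picture is of the moment at which its call begins: read the wrist's pose just before it. camera_info takes no time and is no camera call.
- manip.sign_off(): hands the job in, once; it reports no verdict.
The state is a dict: "clock": time; "joints": joint angles; "qd": joint speeds; "effort": joint torques, N m; "eef_pos": TCP position; "eef_rot": TCP orientation; "wrist_force": force on the tool from outside, world axes, zero at the start; "moment": the same for the moment, N m; "finger_gap": finger opening in mm.
Only numpy, scipy, OpenCV 4.12 (cv2) and the standard library are available. Lean on these libraries where they do the work, as an engineer would, in place of code of your own. Each camera call takes 0.05 s, during which the arm holds its last target.

## Working session

There is one attempt and no reset: what is moved stays moved. The work goes in short steps, Python scripts to look and compute and a tool call to move; the robot and the scene stay as the last step left them, time stands still between calls to the robot, and variables do not carry over. Pictures are saved under pics/ and viewed, and the job is handed in when it is done.

Besides the shell and the picture viewer there is one more tool, called in YAML: its name, and indented under it one key for each argument. apply_moves: Moves the arm, as the interface text tells. Its arguments: {"type":"object","properties":{"series":{"type":"array","items":{"type":"array"}},"grip_force":{"type":"number"}},"required":["series"]}

```bash
ls; mkdir -p pics; python3 - <<'E'
from cell import manip
import cv2,numpy as np
s=manip.read_state(); print(s)
for n in ("side","top","wrist"):
    p,d=manip.camera(n); cv2.imwrite(f"pics/{n}0.png",p[:,:,::-1]); np.save(f"{n}0_d.npy",d)
    i=manip.camera_info(n); print(n,{k:np.round(v,3).tolist() if not isinstance(v,str) else v for k,v in i.items()})
E
```

```text
pics
{'clock': 0.0, 'joints': array([ 1.24039531e+00,  3.00437850e-01,  1.52157454e+00, -1.41594330e-05,
        1.32069564e+00, -6.66061912e-02]), 'qd': array([ 5.45013030e-04,  6.56803491e-04,  7.91725030e-04,  2.96446462e-04,
       -2.80354870e-04,  6.96359355e-05]), 'effort': array([ 2.01685027e-03, -5.31807876e+01, -3.52742279e+01,  7.09387986e-02,
        2.43975897e-02, -8.23350570e-05]), 'eef_pos': array([143.34452204, 530.75247316, 229.90732176]), 'eef_rot': array([-3.14153210e+00,  1.11381147e-03,  1.30700505e+00]), 'wrist_force': array([-0.13540282, -0.16772221, -0.07667216]), 'moment': array([-0.01230373,  0.021778  , -0.02260496]), 'finger_gap': 93.97409911506328}
side {'intrinsics': [[422.932, 0.0, 275.624], [0.0, 422.932, 206.589], [0.0, 0.0, 1.0]], 'extrinsics': [[-0.987, -0.16, 0.018, 523.762], [-0.129, 0.725, -0.676, 167.07], [0.095, -0.67, -0.737, 1008.627], [0.0, 0.0, 0.0, 1.0]]}
top {'intrinsics': [[387.664, 0.0, 275.189], [0.0, 387.664, 210.319], [0.0, 0.0, 1.0]], 'extrinsics': [[0.026, -0.999, -0.03, 12.104], [-0.997, -0.023, -0.077, 537.004], [0.076, 0.032, -0.997, 1002.51], [0.0, 0.0, 0.0, 1.0]]}
wrist {'intrinsics': [[325.192, 0.0, 279.648], [0.0, 325.192, 210.96], [0.0, 0.0, 1.0]], 'hand_eye': [[1.0, 0.001, 0.001, 1.142], [-0.001, 0.962, 0.274, -79.783], [-0.0, -0.274, 0.962, -152.916], [0.0, 0.0, 0.0, 1.0]]}
```

View pics/top0.png

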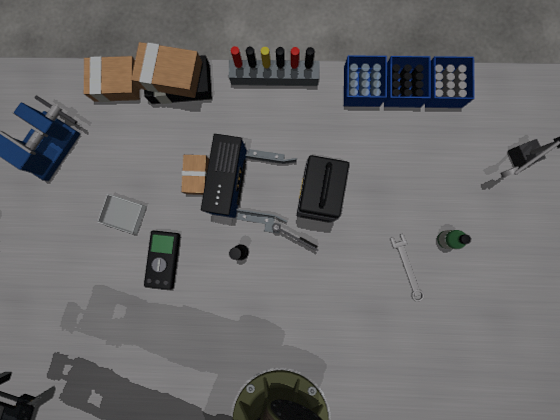

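View pics/side0.png

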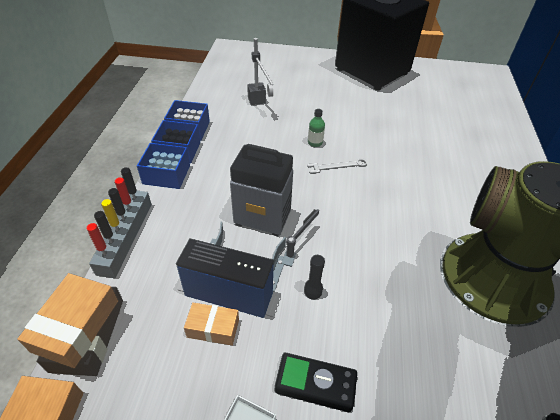

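View pics/wrist0.png

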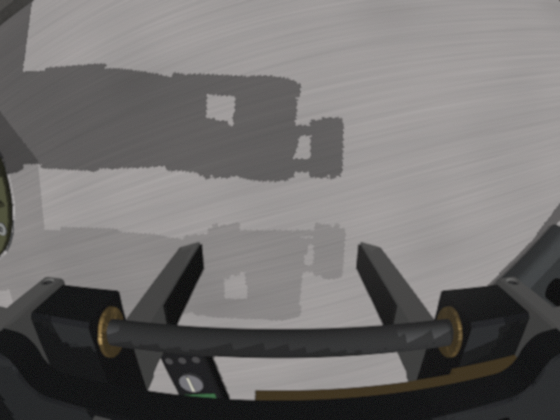

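The top view shows the box lid at about (325,188), the charger at (225,175), the rails at (270,156) and (262,216), the hinge post at (277,228) with the open bar ending near (316,247), and the torch at (238,252). Next I'll measure from depth.

```bash
cat > h.py <<'E'
import numpy as np,cv2
from cell import manip
def cloud(n,p=None,d=None):
    if d is None: p,d=manip.camera(n)
    i=manip.camera_info(n);K=i["intrinsics"];E=i["extrinsics"]
    v,u=np.mgrid[:420,:560]
    c=np.stack([(u-K[0,2])/K[0,0]*d,(v-K[1,2])/K[1,1]*d,d],-1)
    w=(c-E[:3,3])@E[:3,:3]
    w[d<=0]=np.nan
    return p,w
def proj(n,P):
    i=manip.camera_info(n);K=i["intrinsics"];E=i["extrinsics"]
    c=E[:3,:3]@np.asarray(P,float)+E[:3,3];q=K@c;return q[:2]/q[2]
def rect(P):
    (c,wh,a)=cv2.minAreaRect(P[:,:2].astype(np.float32));return np.round(c,1),np.round(wh,1),round(a,2)
E
python3 - <<'E'
from h import *
for n in("top","side"):
    p=cv2.imread(f"pics/{n}0.png")[:,:,::-1]
    _,w=cloud(n,p,np.load(f"{n}0_d.npy"))
    x,y,z=w[...,0],w[...,1],w[...,2]
    def comps(lo,hi,xr=(330,760),yr=(-120,260),mn=15):
        m=((z>lo)&(z<hi)&(x>xr[0])&(x<xr[1])&(y>yr[0])&(y<yr[1])).astype(np.uint8)
        k,l=cv2.connectedComponents(m)
        for j in range(1,k):
            q=w[l==j]
            if len(q)>=mn: print(n,(lo,hi),len(q),np.round(np.median(q,0),1),*rect(q), "px",np.round(np.argwhere(l==j).mean(0)[::-1]))
    print("bench z",np.nanmedian(z[300:330,300:400]))
    for lo,hi in((190,206),(215,260),(100,190),(70,99),(58,68),(28,42),(44,70),(36,200)): comps(lo,hi)
E
```

```text
bench z 1.3163794461669585
top (190, 206) 1839 [574.3 -76.  200.9] [579.4 -85.1] [ 89.1 125.5] 81.24 px [321. 187.]
top (215, 260) 256 [576.8 -85.7 238.9] [579.3 -86.4] [12.1 95.2] 80.97 px [326. 184.]
top (100, 190) 2453 [611.2 150.4 130.9] [612.8 151.7] [ 73.6 189.5] 82.52 px [222. 174.]
top (100, 190) 226 [520.1 -51.5 153.8] [562.  -52.2] [154.8  71.5] 26.59 px [312. 205.]
top (100, 190) 134 [425.4 113.9 125.9] [425.5 114. ] [28.3 28.8] 2.01 px [235. 253.]
top (70, 99) 42 [669.1 110.8  86.9] [670.2 110.5] [ 1.4 56. ] 83.06 px [242. 154.]
top (70, 99) 91 [575.9 122.8  85.9] [575.3 122.8] [  8.3 123.6] 78.24 px [236. 192.]
top (70, 99) 46 [515.1 -71.8  89.6] [515.9 -70.4] [82.   3.6] 78.91 px [314. 218.]
top (58, 68) 206 [464.9 -35.1  64.2] [466.7 -28.1] [129.7  20.3] 64.67 px [295. 237.]
top (28, 42) 110 [672.6  43.3  35.4] [676.7  41.4] [135.3  15.8] 81.31 px [270. 158.]
top (28, 42) 24 [639.  210.4  37.6] [638.5 210.4] [ 1.2 60.9] 89.2 px [206. 170.]
top (28, 42) 76 [599.2 117.   39.9] [599.8 117.5] [  5.3 100.6] 82.05 px [241. 185.]
top (28, 42) 25 [534.3 116.5  35.6] [538.5 113
[... 3059 characters left out ...]
27. 294.]
side (44, 70) 782 [627.1 237.   45.5] [627.8 235.2] [99.9 49.3] 0.02 px [212. 316.]
side (36, 200) 3215 [575.8 -41.9 135.1] [580.8 -81.8] [ 95.  132.2] 81.78 px [261. 193.]
side (36, 200) 17 [574.4 -95.9 198.9] [575.6 -97.5] [12.  23.1] 22.59 px [265. 159.]
side (36, 200) 40 [558.6 -77.2 199.4] [558.8 -81.6] [13.2 66. ] 13.6 px [271. 164.]
side (36, 200) 305 [472.2 -14.7  61.9] [471.2 -27.7] [130.9  22.7] 67.06 px [301. 229.]
side (36, 200) 4708 [608.6 177.7 128.4] [610.2 121.3] [139.7 190.3] 82.7 px [226. 273.]
side (36, 200) 417 [426.7 124.7 100.1] [426.4 116.3] [29.3 28.9] 4.38 px [316. 271.]
side (36, 200) 1038 [627.3 236.7  45.1] [628.1 235.2] [100.5  49.3] 0.05 px [212. 316.]
```

```bash
python3 - <<'E'
import cv2
a=cv2.imread("pics/top0.png")[120:280,170:370]
cv2.imwrite("pics/top0z.png",cv2.resize(a,(800,640))[:600])
a=cv2.imread("pics/side0.png")[130:330,160:340]
cv2.imwrite("pics/side0z.png",cv2.resize(a,None,fx=3,fy=3))
E
```

```text
(no output)
```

View pics/top0z.png

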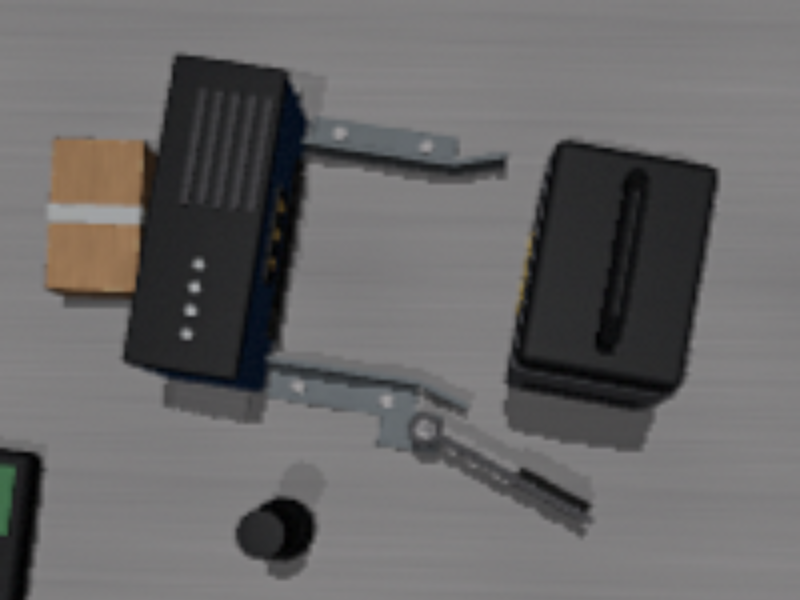

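View pics/side0z.png

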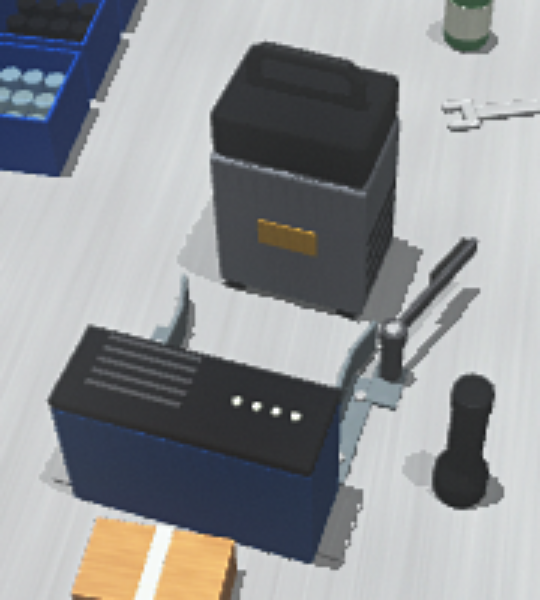

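```bash
python3 - <<'E'
from h import *
for n in("top","side"):
    p=cv2.imread(f"pics/{n}0.png")[:,:,::-1]
    _,w=cloud(n,p,np.load(f"{n}0_d.npy"))
    a=np.radians(82.6); bx=np.array([np.cos(a),np.sin(a)]);by=np.array([-bx[1],bx[0]])
    O=np.array([600.,70.])
    B=np.stack([(w[...,:2]-O)@bx,(w[...,:2]-O)@by,w[...,2]],-1)
    x,y,z=B[...,0],B[...,1],B[...,2]
    # rails top surface z 33-38
    for nm,yr in(("R-",(-110,-55)),("R+",(55,110))):
        for xr in((-40,-20),(-20,0),(0,20)):
            m=(z>32)&(z<40)&(x>xr[0])&(x<xr[1])&(y>yr[0])&(y<yr[1])
            if m.sum(): print(n,nm,xr,m.sum(),"y",np.round(np.percentile(y[m],[2,50,98]),1))
    m=(z>120)&(z<140)&(x>20)&(x<150)&(abs(y)<110); print(n,"chg top x",np.percentile(x[m],[1,99]).round(1),"y",np.percentile(y[m],[1,99]).round(1))
    m=(z>10)&(z<110)&(x>20)&(x<80)&(abs(y)<60); print(n,"front",m.sum(),np.round(np.percentile(x[m],[1,5,50,95]),1) if m.sum() else '')
    m=(z>56)&(z<70)&(x>-90)&(x<-30)&(y>80)&(y<130); print(n,"post top",m.sum(),B[m].min(0).round(1),B[m].max(0).round(1))
    q=w[(z>48)&(z<70)&(y>60)&(y<220)&(x>-220)&(x<-75)][:,:2]
    v=cv2.fitLine(q.astype(np.float32),2,0,.01,.01).ravel();d=np.array(v[:2]);d*=-np.sign(d@bx); print("bar dir angle",np.arctan2(-d@bx,-d@by))
    t=(q-v[2:])@d; e=v[2:]+d*t.max(); print("bar end world",e,"bay",(e-O)@bx,(e-O)@by)
    # battery: -> face/side points
    m=(z>40)&(z<240)&(w[...,1]<30)&(w[...,1]>-160)&(w[...,0]>500)&(w[...,0]<660)
    print("batt",rect(w[m]), "bay",(rect(w[m])[0]-O)@np.c_[bx,by])
E
```

```text
top R- (-40, -20) 14 y [-76.8 -75.1 -73.2]
top R- (-20, 0) 12 y [-77.3 -75.  -72.5]
top R- (0, 20) 14 y [-77.2 -75.1 -73.1]
top R+ (-40, -20) 12 y [69.2 70.9 72.7]
top R+ (-20, 0) 11 y [69.2 70.8 72.7]
top R+ (0, 20) 12 y [69.  70.9 72.7]
top chg top x [ 49.5 118.2] y [-94.8  90.7]
top front 322 [44.8 45.  47.8 49.6]
top post top 74 [-90.   91.6  59.1] [-52.4 113.1  69.5]
bar dir angle 1.8059786400825488
bar end world [448.87672392 -91.05622664] bay -179.17882797814468 129.12126205722234
batt (array([567.6, -61.6]), array([147.7, 157.6]), 80.97) bay [-134.6769023    15.18064515]
side R- (-40, -20) 15 y [-78.9 -76.2 -73.9]
side R- (-20, 0) 3 y [-76.8 -76.8 -75.2]
side R+ (-40, -20) 12 y [67.5 69.5 71.7]
side R+ (-20, 0) 4 y [68.4 69.8 71.3]
side chg top x [ 51.8 120.4] y [-95.2  90.4]
side front 0 
side post top 96 [-90.   89.8  56.1] [-50.  113.9  66.1]
bar dir angle 1.9274742532081772
bar end world [450.19929815 -91.15452804] bay -179.10596890444987 127.79704254832171
batt (array([571.8, -53.4]), array([149.3, 159.2]), 84.23) bay [-126.00425726   12.07175016]
```

apply_moves:
  series:
    - [[0, 0, 6], [0, 0, 0], 70]
    - [[1, -2, 11], [0, 0, -0.1], 70]
    - [[4, -7, 12], [0, 0, -0.28], 70]
    - [[7, -12.5, 12], [0, 0, -0.45], 70]
    - [[10, -18, 12], [0, 0, -0.62], 70]
    - [[13, -23.5, 12], [0, 0, -0.79], 70]
    - [[16, -29, 12], [0, 0, -0.96], 70]
    - [[19, -34.5, 12], [0, 0, -1.13], 70]
    - [[22, -40, 12], [0, 0, -1.3], 70]
    - [[25, -45, 12], [0, 0, -1.437], 70]

```text
clock: 1.4
eef_pos: [393.9, 78.9, 350.6]
eef_rot: [-3.141, -0.001, -0.135]
wrist_force: [1.4, 1.0, -0.4]
finger_gap: 65.7
```

apply_moves:
  series:
    - [[2.5, -5, 0], [0, 0, 0], 70]
    - [[5, -10, 0], [0.1, -0.01, 0], 70]
    - [[7.5, -15, 0], [0.2, -0.025, 0], 70]
    - [[10, -20, 0], [0.3, -0.04, 0], 70]
    - [[12.5, -25, 0], [0.4, -0.052, 0], 70]
    - [[14.5, -30, 0], [0.5, -0.065, 0], 70]
    - [[16.6, -34, 0], [0.605, -0.079, 0], 70]
    - [[16.6, -34, 0], [0.605, -0.079, 0], 70]
    - [[16.6, -34, 0], [0.605, -0.079, 0], 70]
    - [[16.6, -34, 0], [0.605, -0.079, 0], 70]

```text
clock: 2.65
eef_pos: [559.3, -257.8, 351.9]
eef_rot: [-2.533, -0.002, -0.129]
wrist_force: [-0.3, 0.6, -0.4]
finger_gap: 65.8
```

apply_moves:
  series:
    - [[0, 1, -6], [0, 0, 0], 70]
    - [[0, 2, -12], [0, 0, 0], 70]
    - [[0, 3, -18], [0, 0, 0], 70]
    - [[0.3, 4, -23], [0, 0, 0], 70]
    - [[0.6, 5, -27], [0, 0, 0], 70]
    - [[0.9, 6, -29.5], [0, 0, 0], 70]
    - [[0.9, 6.6, -31], [0, 0, 0], 70]
    - [[0.9, 6.6, -31], [0, 0, 0], 70]
    - [[0.9, 6.6, -31], [0, 0, 0], 70]
    - [[0.9, 6.6, -31], [0, 0, 0], 70]

```text
clock: 3.9
eef_pos: [568.8, -193.6, 41.5]
eef_rot: [-2.532, -0.002, -0.13]
wrist_force: [1.0, -0.0, -0.7]
finger_gap: 65.7
```

```bash
python3 - <<'E'
from h import *
print(manip.read_state()["eef_pos"],manip.read_state()["joints"])
for n in("top","side"):
    p,d=manip.camera(n); cv2.imwrite(f"pics/{n}1.png",cv2.resize(p[100:310,150:430,::-1],None,fx=2.8,fy=2.8))
E
```

```text
[ 568.7530356  -193.56191096   41.53568704] [-0.60108181  0.76538069  1.39877638  0.55449631  1.32408545 -0.70590645]
```

View pics/side1.png

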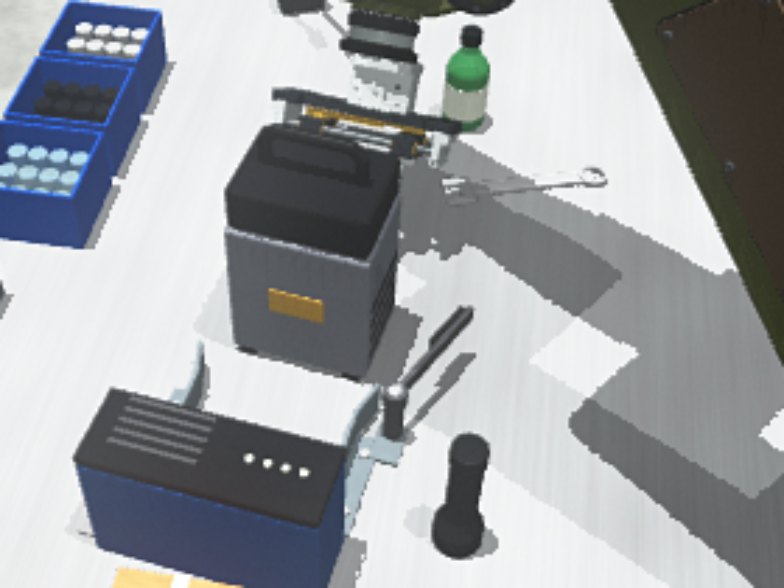

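View pics/top1.png

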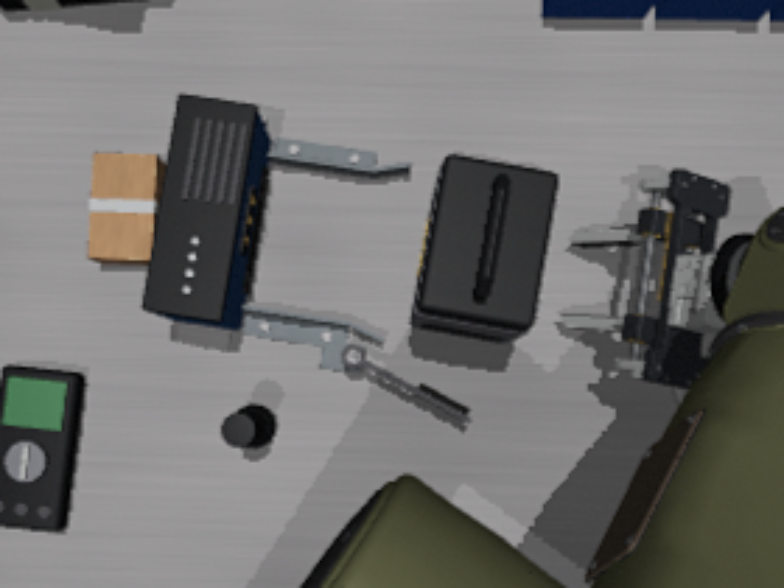

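The fingers stand squarely behind the box, at about (570–600, 245–320) in the zoomed top view, and are low down. I'll start pushing along the bay's axis.

apply_moves:
  series:
    - [[0.1, 0.8, 0], [0, 0, 0], 70]
    - [[0.21, 1.6, 0], [0, 0, 0], 70]
    - [[0.31, 2.4, 0], [0, 0, 0], 70]
    - [[0.39, 3.0, 0], [0, 0, 0], 70]
    - [[0.47, 3.6, 0], [0, 0, 0], 70]
    - [[0.55, 4.2, 0], [0, 0, 0], 70]
    - [[0.62, 4.8, 0], [0, 0, 0], 70]
    - [[0.7, 5.4, 0], [0, 0, 0], 70]
    - [[0.78, 6.0, 0], [0, 0, 0], 70]
    - [[0.83, 6.4, 0], [0, 0, 0], 70]

```text
clock: 5.25
eef_pos: [576.9, -130.5, 40.5]
eef_rot: [-2.535, -0.002, -0.131]
wrist_force: [-2.1, -12.7, 0.4]
finger_gap: 65.9
```

```bash
cat > look.py <<'E'
from h import *
import sys
O=np.array([602.1,67.7]);a=np.radians(82.6); bx=np.array([np.cos(a),np.sin(a)]);by=np.array([-bx[1],bx[0]])
s=manip.read_state();e=s["eef_pos"][:2]-O;print("tcp bay",(e@bx).round(1),(e@by).round(1),"z",s["eef_pos"][2].round(1),"F",s["wrist_force"].round(1))
for n in("top","side"):
    p,w=cloud(n); cv2.imwrite(f"pics/{n}{sys.argv[1]}.png",cv2.resize(p[100:310,150:430,::-1],None,fx=2.8,fy=2.8))
    B=np.stack([(w[...,:2]-O)@bx,(w[...,:2]-O)@by,w[...,2]],-1)
    x,y,z=B[...,0],B[...,1],B[...,2]
    dark=p.max(-1)<80
    m=((z>190)&(z<207)&(x>-230)&(x<60)&(abs(y)<90)).astype(np.uint8)
    k,l,st,_=cv2.connectedComponentsWithStats(m); j=1+np.argmax(st[1:,4]); q=B[(l==j)]
    print(n,"lid bay",*rect(q),"zrange",np.percentile(q[:,2],[2,50,98]).round(1))
    # lid tilt
    A=np.c_[q[:,0]-q[:,0].mean(),q[:,1]-q[:,1].mean(),np.ones(len(q))];mm=abs(q[:,2]-np.median(q[:,2]))<3
    print("  slope",np.linalg.lstsq(A[mm],q[mm,2],rcond=None)[0].round(4))
    m=(z>228)&(z<260)&(x>-230)&(x<60)&(abs(y)<70)
    k,l,st,_=cv2.connectedComponentsWithStats(m.astype(np.uint8)); 
    if k>1:
        j=1+np.argmax(st[1:,4]); print("  handle bay",*rect(B[l==j]),st[j,4])
E
python3 look.py 2
```

```text
tcp bay -199.8 -0.6 z 40.5 F [ -2.1 -12.7   0.4]
top lid bay [-133.    3.] [ 92.  126.8] 0.01 zrange [196.  200.9 204.1]
  slope [6.000000e-04 2.000000e-04 2.009387e+02]
  handle bay [-132.8    3.3] [92.9 11.8] 89.92 246
side lid bay [-128.5    2.8] [ 91.9 125.8] 1.56 zrange [190.9 200.  203. ]
  slope [-9.700000e-03 -9.000000e-04  2.001513e+02]
  handle bay [-129.4    2.9] [12.5 92.2] 0.85 209
```

View pics/top2.png

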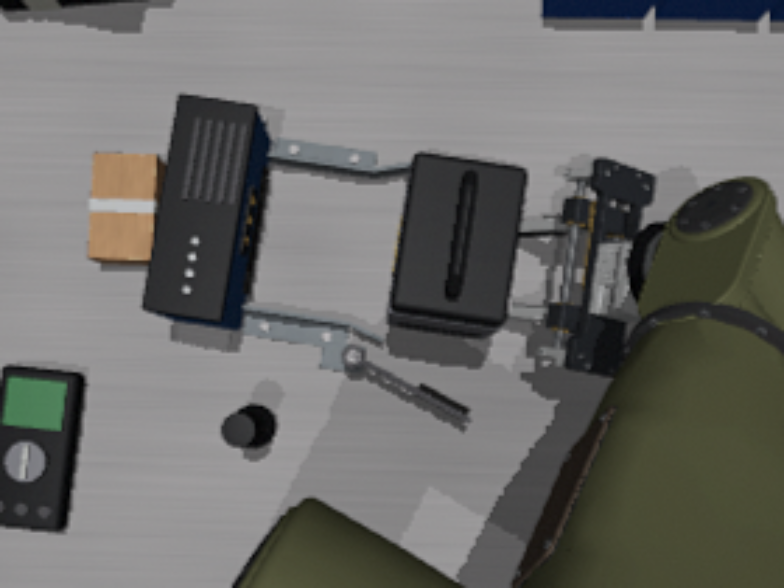

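The fingers are in contact, at about (515, 235–305), with about 12.7 N. The box has squared up and sits flat, 3 mm off line. I'll keep pushing.

apply_moves:
  series:
    - [[0.1, 0.7, 0], [0, 0, 0], 70]
    - [[0.19, 1.4, 0], [0, 0, 0], 70]
    - [[0.28, 2.1, 0], [0, 0, 0], 70]
    - [[0.37, 2.8, 0], [0, 0, 0], 70]
    - [[0.46, 3.5, 0], [0, 0, 0], 70]
    - [[0.55, 4.2, 0], [0, 0, 0], 70]
    - [[0.64, 4.9, 0], [0, 0, 0], 70]
    - [[0.73, 5.6, 0], [0, 0, 0], 70]
    - [[0.82, 6.3, 0], [0, 0, 0], 70]
    - [[0.91, 7.0, 0], [0, 0, 0], 70]

```text
clock: 6.6
eef_pos: [586.1, -60.5, 40.5]
eef_rot: [-2.534, -0.002, -0.131]
wrist_force: [-1.1, -12.8, 0.5]
finger_gap: 65.8
```

```bash
python3 look.py 3
```

```text
tcp bay -129.2 -0.7 z 40.5 F [ -1.1 -12.8   0.5]
top lid bay [-62.3   3.3] [126.   92.1] 89.87 zrange [196.4 200.7 203.7]
  slope [-1.00000e-03 -1.00000e-04  2.00798e+02]
  handle bay [-62.3   3.4] [93.  11.9] 89.85 244
side lid bay [-59.4   2.7] [125.2  93.1] 89.87 zrange [191.8 199.9 202.8]
  slope [-3.800000e-03 -6.000000e-04  2.000734e+02]
  handle bay [-59.1   2.5] [12.3 90.4] 0.35 230
```

View pics/side3.png

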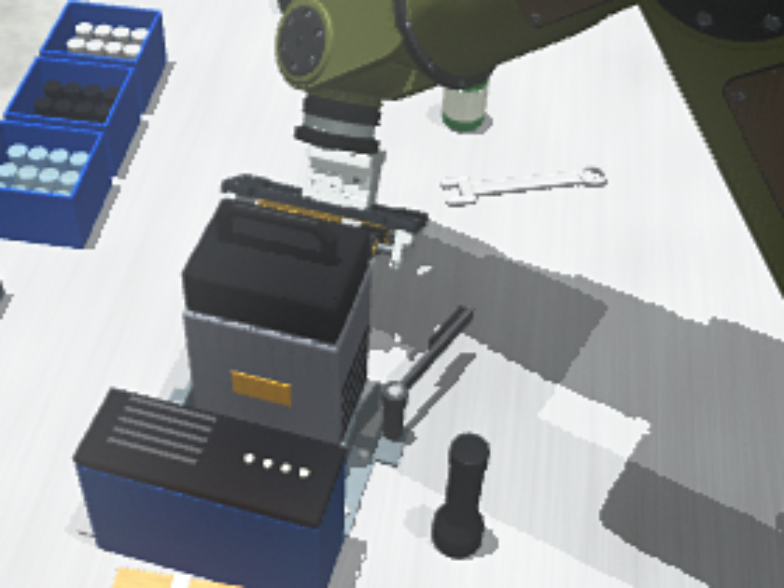

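apply_moves:
  series:
    - [[0.1, 0.5, 0], [0, 0, 0], 70]
    - [[0.2, 1.0, 0], [0, 0, 0], 70]
    - [[0.3, 1.5, 0], [0, 0, 0], 70]
    - [[0.4, 2.0, 0], [0, 0, 0], 70]
    - [[0.5, 2.5, 0], [0, 0, 0], 70]
    - [[0.6, 3.0, 0], [0, 0, 0], 70]
    - [[0.7, 3.5, 0], [0, 0, 0], 70]
    - [[0.8, 4.0, 0], [0, 0, 0], 70]
    - [[0.88, 4.5, 0], [0, 0, 0], 70]
    - [[0.95, 4.9, 0], [0, 0, 0], 70]

```text
clock: 7.95
eef_pos: [595.6, -11.4, 40.4]
eef_rot: [-2.534, -0.001, -0.131]
wrist_force: [-3.3, -12.5, 2.0]
finger_gap: 65.6
```

```bash
python3 look.py 4
```

```text
tcp bay -79.3 -3.7 z 40.4 F [ -3.3 -12.5   2. ]
top lid bay [-12.4   0.4] [ 92.4 125.9] 0.04 zrange [195.7 200.7 203.8]
  slope [-7.000000e-04 -2.000000e-04  2.008152e+02]
  handle bay [-12.7   0. ] [92.8 11.9] 89.52 240
side lid bay [-9.4 -0.4] [125.2  94. ] 89.78 zrange [191.4 199.9 202.7]
  slope [-6.000000e-03 -3.300000e-03  1.999727e+02]
  handle bay [-184.1   -0.3] [ 63.2 116.1] 15.2 339
```

apply_moves:
  series:
    - [[0.03, 0.2, 0], [0, 0, 0], 70]
    - [[0.05, 0.4, 0], [0, 0, 0], 70]
    - [[0.07, 0.55, 0], [0, 0, 0], 70]
    - [[0.09, 0.65, 0], [0, 0, 0], 70]
    - [[0.1, 0.72, 0], [0, 0, 0], 70]
    - [[0.1, 0.78, 0], [0, 0, 0], 70]
    - [[0.11, 0.84, 0], [0, 0, 0], 70]
    - [[0.12, 0.9, 0], [0, 0, 0], 70]
    - [[0.12, 0.95, 0], [0, 0, 0], 70]
    - [[0.12, 0.95, 0], [0, 0, 0], 70]

```text
clock: 9.3
eef_pos: [596.9, -2.1, 40.5]
eef_rot: [-2.534, -0.002, -0.131]
wrist_force: [-1.9, -12.1, 1.0]
finger_gap: 65.8
```

Not against the bumper yet: the force is still about 12 N. I'll advance in small steps.

apply_moves:
  series:
    - [[0.01, 0.05, 0], [0, 0, 0], 70]
    - [[0.01, 0.1, 0], [0, 0, 0], 70]
    - [[0.02, 0.15, 0], [0, 0, 0], 70]
    - [[0.02, 0.18, 0], [0, 0, 0], 70]
    - [[0.03, 0.21, 0], [0, 0, 0], 70]
    - [[0.03, 0.24, 0], [0, 0, 0], 70]
    - [[0.03, 0.26, 0], [0, 0, 0], 70]
    - [[0.03, 0.28, 0], [0, 0, 0], 70]
    - [[0.04, 0.3, 0], [0, 0, 0], 70]
    - [[0.04, 0.3, 0], [0, 0, 0], 70]

```text
clock: 10.55
eef_pos: [597.2, 0.6, 40.5]
eef_rot: [-2.534, -0.002, -0.131]
wrist_force: [-2.4, -15.2, 2.4]
finger_gap: 65.8
```

```bash
python3 look.py 5
```

```text
tcp bay -67.2 -3.8 z 40.5 F [ -2.4 -15.2   2.4]
top lid bay [-0.7 -0.1] [126.4  91.9] 89.82 zrange [195.6 200.7 203.9]
  slope [-8.000000e-04 -2.000000e-04  2.007696e+02]
  handle bay [-0.5  0.8] [91.6 12.1] 89.43 240
side lid bay [ 1.  -0.4] [ 94.2 125. ] 0.04 zrange [191.7 199.8 202.5]
  slope [-3.300000e-03  3.000000e-04  1.999522e+02]
  handle bay [-174.9    9.2] [ 59.7 135.5] 16.59 351
```

apply_moves:
  series:
    - [[0.01, 0.03, 0], [0, 0, 0], 70]
    - [[0.01, 0.06, 0], [0, 0, 0], 70]
    - [[0.01, 0.09, 0], [0, 0, 0], 70]
    - [[0.02, 0.12, 0], [0, 0, 0], 70]
    - [[0.02, 0.12, 0], [0, 0, 0], 70]
    - [[0.02, 0.12, 0], [0, 0, 0], 70]
    - [[0.02, 0.12, 0], [0, 0, 0], 70]
    - [[0.02, 0.12, 0], [0, 0, 0], 70]
    - [[0.02, 0.12, 0], [0, 0, 0], 70]
    - [[0.02, 0.12, 0], [0, 0, 0], 70]

```text
clock: 11.9
eef_pos: [597.3, 0.9, 40.4]
eef_rot: [-2.536, -0.002, -0.132]
wrist_force: [-6.5, -22.8, 2.9]
finger_gap: 65.6
```

It has stalled: 0.3 mm of motion for 1.2 mm commanded, at 23 N. One firmer nudge, then back off.

apply_moves:
  series:
    - [[0.01, 0.06, 0], [0, 0, 0], 70]
    - [[0.01, 0.12, 0], [0, 0, 0], 70]
    - [[0.01, 0.12, 0], [0, 0, 0], 70]
    - [[0.01, 0.12, 0], [0, 0, 0], 70]
    - [[0.0, 0.0, 0], [0, 0, 0], 70]
    - [[-0.05, -0.4, 0], [0, 0, 0], 70]
    - [[-0.15, -1.2, 0], [0, 0, 0], 70]
    - [[-0.4, -3, 0], [0, 0, 0], 70]
    - [[-0.8, -6, 0], [0, 0, 0], 70]
    - [[-0.8, -6, 0], [0, 0, 0], 70]

```text
clock: 13.15
eef_pos: [589.0, -58.6, 40.4]
eef_rot: [-2.532, -0.0, -0.132]
wrist_force: [0.2, 0.4, 0.6]
finger_gap: 65.9
```

```bash
python3 look.py 6
```

```text
tcp bay -126.9 -3.3 z 40.4 F [0.2 0.4 0.6]
top lid bay [-0.7  0. ] [126.5  91.9] 89.92 zrange [195.8 200.7 204. ]
  slope [ 2.000000e-04 -3.000000e-04  2.007206e+02]
  handle bay [-0.6  0.6] [91.7 11.8] 89.84 239
side lid bay [ 1.2 -0.3] [124.7  93.8] 89.99 zrange [191.5 199.9 202.7]
  slope [-3.500000e-03 -4.000000e-04  2.000129e+02]
  handle bay [ 1.6 -1.7] [91.3 13.1] 89.88 254
```

View pics/top6.png

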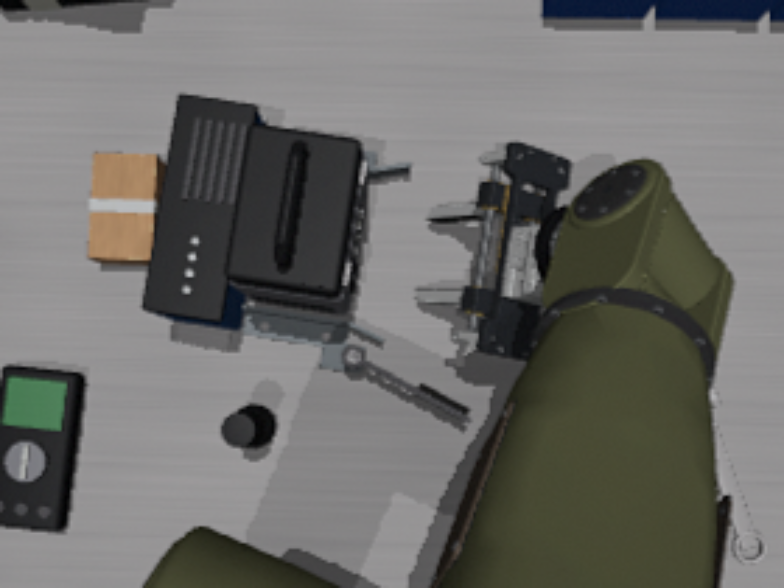

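View pics/side6.png

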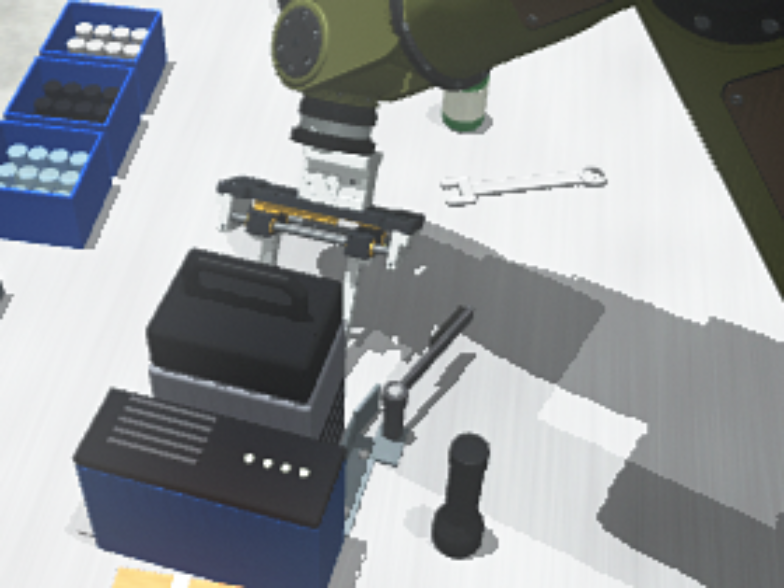

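The box is home: the two cameras' mean offset is about 0, the yaw is about 0 and it is flat. Now I'll close the fingers, lift, go over the bar to its robot side, and descend.

apply_moves:
  series:
    - [[-0.3, -2, 5], [0, 0, 0], 0]
    - [[-0.5, -3, 10], [0, 0, 0], 0]
    - [[-4, -3, 11], [0, 0, 0], 0]
    - [[-8, -2, 11], [0, 0, 0], 0]
    - [[-12, -1, 11], [0, 0, 0], 0]
    - [[-16, 0, 11], [0, 0, 0], 0]
    - [[-17.7, 0, 10], [0, 0, 0], 0]
    - [[-17.7, 0, 6], [0, 0, 0], 0]
    - [[-17.7, 0, 1.7], [0, 0, 0], 0]
    - [[-17.7, 0, 1.7], [0, 0, 0], 0]

```text
clock: 14.5
eef_pos: [411.0, -55.2, 56.0]
eef_rot: [-2.529, 0.005, -0.129]
wrist_force: [-0.2, -0.7, 0.8]
finger_gap: 0.7
```

```bash
python3 look.py 7; python3 - <<'E'
import numpy as np
from cell import manip
O=np.array([602.1,67.7]);t=np.radians(82.6); bx=np.array([np.cos(t),np.sin(t)]);by=np.array([-bx[1],bx[0]])
e=manip.read_state()["eef_pos"]; print(e,manip.read_state()["finger_gap"])
H=np.array([-60,104.]);r=90
for a in np.arange(1.8,-.11,-.1):
    d=np.array([-np.sin(a),-np.cos(a)]);m=np.array([np.cos(a),-np.sin(a)])
    P=H+r*d-(3+9.8*abs(np.cos(a))+12.5*abs(np.sin(a)))*m
    W=O+P[0]*bx+P[1]*by
    print(round(a,1),P.round(),((W-e[:2])/10).round(2))
E
```

```text
tcp bay -146.5 173.7 z 56.0 F [-0.2 -0.7  0.8]
top lid bay [-0.6  0.1] [126.1  92. ] 89.93 zrange [195.7 200.7 203.8]
  slope [-8.000000e-04  4.000000e-04  2.007915e+02]
  handle bay [-0.6  0.9] [91.2 11.9] 89.81 241
side lid bay [ 1.6 -0.6] [ 92.  125.4] 0.21 zrange [191.9 199.9 202.6]
  slope [-4.900000e-03  2.000000e-04  2.000154e+02]
  handle bay [ 1.8 -1. ] [91.6 12.3] 89.73 254
[412.48027377 -56.17216734  58.46234507] 0.23991083239602032
1.8 [-144.  141.] [ 3.09 -0.04]
1.7 [-147.  132.] [ 3.97 -0.5 ]
1.6 [-150.  122.] [ 4.9  -0.86]
1.5 [-151.  114.] [ 5.74 -1.11]
1.4 [-152.  105.] [ 6.55 -1.29]
1.3 [-151.   97.] [ 7.4  -1.38]
1.2 [-150.   88.] [ 8.26 -1.4 ]
1.1 [-149.   80.] [ 9.14 -1.33]
1.0 [-146.   71.] [10.02 -1.16]
0.9 [-142.   63.] [10.9  -0.91]
0.8 [-138.   55.] [11.76 -0.56]
0.7 [-132.   47.] [12.59 -0.11]
0.6 [-126.   40.] [13.38  0.43]
0.5 [-119.   33.] [14.12  1.06]
0.4 [-111.   28.] [14.79  1.78]
0.3 [-102.   23.] [15.39  2.57]
0.2 [-93.  19.] [15.9   3.44]
0.1 [-83.  16.] [16.32  4.37]
-0.0 [-73.  14.] [16.64  5.35]
-0.1 [-65.  13.] [16.83  6.12]
```

View pics/top7.png

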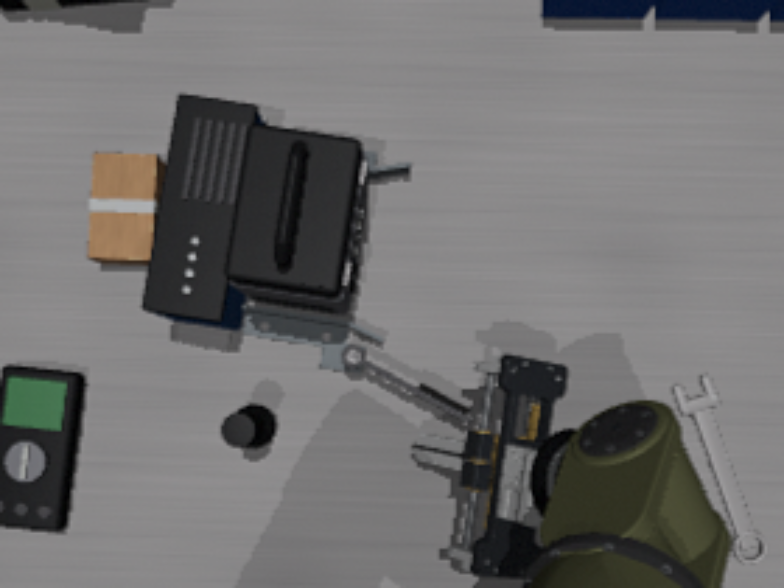

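View pics/side7.png

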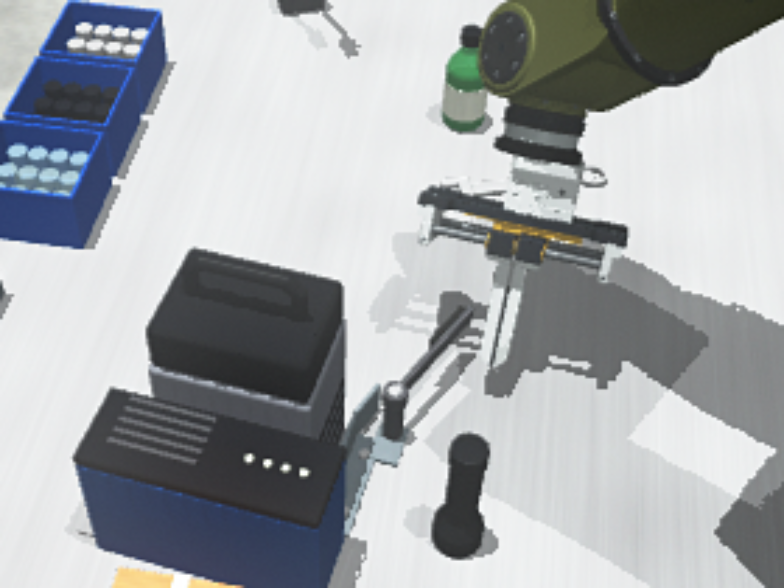

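apply_moves:
  series:
    - [[1.5, 0, 0], [0, 0, 0], 0]
    - [[3.0, 0, 0], [0, 0, 0], 0]
    - [[4.0, -0.5, 0], [0, 0, 0], 0]
    - [[4.9, -0.86, 0], [0, 0, 0], 0]
    - [[5.75, -1.1, 0], [0, 0, 0], 0]
    - [[6.55, -1.3, 0], [0, 0, 0], 0]
    - [[7.4, -1.4, 0], [0, 0, 0], 0]
    - [[8.3, -1.4, 0], [0, 0, 0], 0]
    - [[9.15, -1.3, 0], [0, 0, 0], 0]
    - [[10.0, -1.15, 0], [0, 0, 0], 0]

```text
clock: 15.85
eef_pos: [512.7, -67.7, 57.4]
eef_rot: [-2.531, 0.0, -0.13]
wrist_force: [-0.9, -0.3, -0.0]
finger_gap: 0.6
```

```bash
python3 look.py 8
```

```text
tcp bay -145.8 71.3 z 57.4 F [-0.9 -0.3 -0. ]
top lid bay [-0.7 -0.1] [126.8  92. ] 89.85 zrange [195.8 200.7 203.9]
  slope [ 1.600000e-03 -1.000000e-04  2.008076e+02]
  handle bay [-0.7 -0.1] [12.1 89.6] 0.29 236
side lid bay [ 1.1 -0.5] [125.1  93.1] 89.81 zrange [191.5 199.8 202.7]
  slope [-5.700000e-03  8.000000e-04  1.999134e+02]
  handle bay [ 1.8 -1.4] [13.4 92. ] 0.11 253
```

View pics/side8.png

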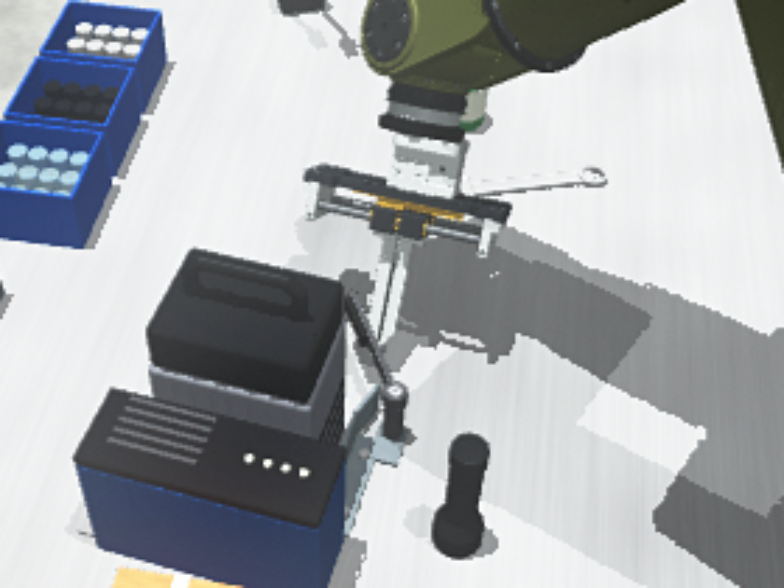

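View pics/top8.png

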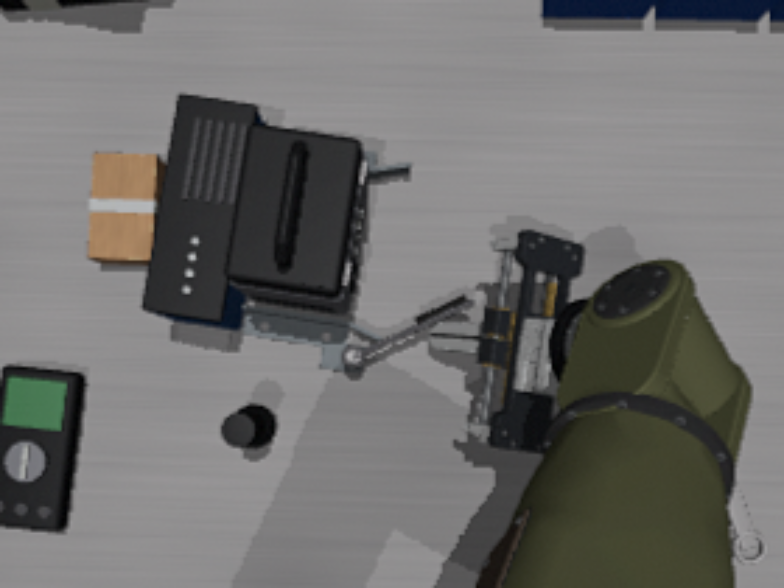

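The bar is following, at about 1 rad, and the finger is behind it at (430,340) in the top view. I'll continue the arc.

apply_moves:
  series:
    - [[0.9, 0.25, 0], [0, 0, 0], 0]
    - [[1.75, 0.6, 0], [0, 0, 0], 0]
    - [[2.6, 1.05, 0], [0, 0, 0], 0]
    - [[3.35, 1.6, 0], [0, 0, 0], 0]
    - [[4.1, 2.2, 0], [0, 0, 0], 0]
    - [[4.75, 2.95, 0], [0, 0, 0], 0]
    - [[5.35, 3.7, 0], [0, 0, 0], 0]
    - [[5.9, 4.6, 0], [0, 0, 0], 0]
    - [[6.2, 5.2, 0], [0, 0, 0], 0]
    - [[6.3, 5.5, 0], [0, 0, 0], 0]

```text
clock: 17.2
eef_pos: [575.2, -12.4, 57.4]
eef_rot: [-2.531, 0.0, -0.13]
wrist_force: [-1.5, -0.6, 0.2]
finger_gap: 0.5
```

apply_moves:
  series:
    - [[0.1, 0.3, 0], [0, 0, 0], 0]
    - [[0.15, 0.5, 0], [0, 0, 0], 0]
    - [[0.2, 0.7, 0], [0, 0, 0], 0]
    - [[0.25, 0.85, 0], [0, 0, 0], 0]
    - [[0.3, 0.95, 0], [0, 0, 0], 0]
    - [[0.3, 1.0, 0], [0, 0, 0], 0]
    - [[0.3, 1.05, 0], [0, 0, 0], 0]
    - [[0.3, 1.1, 0], [0, 0, 0], 0]
    - [[0.3, 1.1, 0], [0, 0, 0], 0]
    - [[0.3, 1.1, 0], [0, 0, 0], 0]

```text
clock: 18.45
eef_pos: [577.6, -7.2, 56.6]
eef_rot: [-2.54, -0.001, -0.133]
wrist_force: [-14.8, -42.5, 0.9]
finger_gap: 0.4
```

```bash
python3 look.py 9
```

```text
tcp bay -77.5 14.6 z 56.6 F [-14.8 -42.5   0.9]
top lid bay [-0.7 -0.1] [126.6  92. ] 89.72 zrange [195.6 200.7 203.9]
  slope [ 7.000000e-04 -9.000000e-04  2.007572e+02]
  handle bay [-0.6  0.7] [91.7 12. ] 89.86 239
side lid bay [ 1.2 -0.8] [ 92.9 125.7] 0.09 zrange [191.6 199.8 202.7]
  slope [-3.600000e-03 -1.000000e-03  1.999433e+02]
  handle bay [-181.3   25.9] [ 50.  117.6] 26.51 504
```

View pics/top9.png

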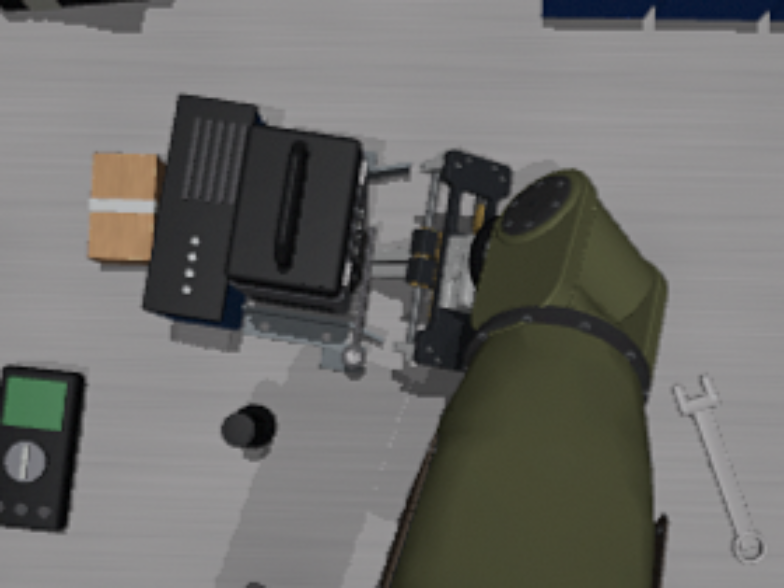

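View pics/side9.png

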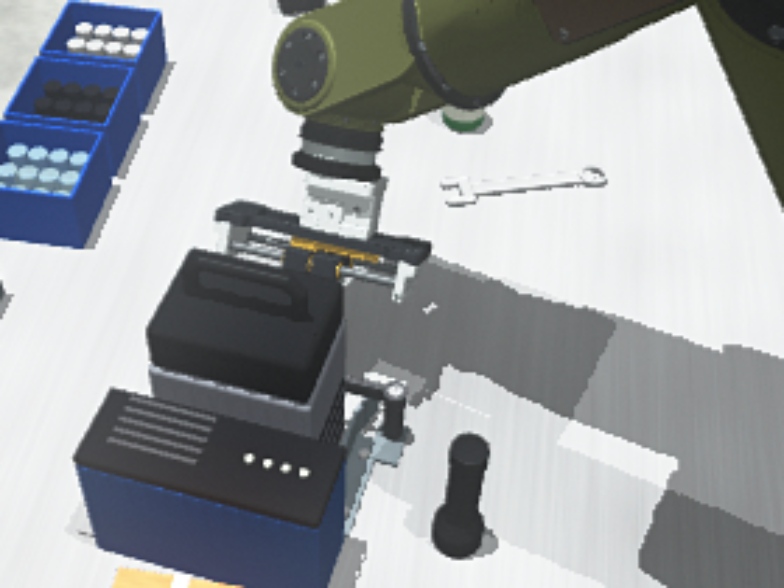

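The bar is stopped hard at 43 N. I'll back off and check its angle.

apply_moves:
  series:
    - [[-0.07, -0.5, 0], [0, 0, 0], 0]
    - [[-0.15, -1.1, 0], [0, 0, 0], 0]
    - [[-0.3, -2.3, 0], [0, 0, 0], 0]
    - [[-0.7, -5, 0], [0, 0, 0], 0]
    - [[-1.3, -10, 0], [0, 0, 0], 0]
    - [[-1.9, -15, 4], [0, 0, 0], 0]
    - [[-2.5, -19, 9], [0, 0, 0], 0]
    - [[-2.5, -21, 14], [0, 0, 0], 0]
    - [[-2.5, -22, 18], [0, 0, 0], 0]
    - [[-2.5, -22, 18], [0, 0, 0], 0]

```text
clock: 19.8
eef_pos: [553.5, -223.2, 240.5]
eef_rot: [-2.534, -0.005, -0.131]
wrist_force: [0.5, 0.3, -0.7]
finger_gap: 0.6
```

```bash
python3 look.py 10; cat > bar.py <<'E'
from h import *
O=np.array([602.1,67.7]);a=np.radians(82.6); bx=np.array([np.cos(a),np.sin(a)]);by=np.array([-bx[1],bx[0]])
for n in("top","side"):
    p,w=cloud(n);B=np.stack([(w[...,:2]-O)@bx,(w[...,:2]-O)@by,w[...,2]],-1);x,y,z=B[...,0],B[...,1],B[...,2]
    m=(z>45)&(z<68)&(x>-85)&(x<-49.5)&(y>-40)&(y<88);q=B[m]
    print(n,len(q))
    for lo in range(-40,90,20):
        s=q[(q[:,1]>=lo)&(q[:,1]<lo+20)]
        if len(s):print("  y",lo,len(s),"x min/med/max",s[:,0].min().round(1),np.median(s[:,0]).round(1),s[:,0].max().round(1),"z",np.median(s[:,2]).round(0))
    m=(z>56)&(z<70)&(x>-90)&(x<-40)&(y>91)&(y<120); print("post",B[m].min(0).round(1),B[m].max(0).round(1))
E
python3 bar.py; python3 -c "
import cv2
a=cv2.imread('pics/top10.png')[80:420,180:480];cv2.imwrite('pics/top10z.png',cv2.resize(a,None,fx=1.7,fy=1.7))"
```

```text
tcp bay -294.7 10.7 z 240.5 F [ 0.5  0.3 -0.7]
top lid bay [-0.7 -0. ] [126.3  92.1] 89.98 zrange [195.8 200.7 203.9]
  slope [ 1.500000e-03 -0.000000e+00  2.007401e+02]
  handle bay [-0.4 -0.3] [12.2 93.7] 0.04 243
side lid bay [ 1.4 -0.8] [126.   93.3] 89.63 zrange [191.2 199.9 202.7]
  slope [-4.100000e-03 -1.200000e-03  1.999912e+02]
  handle bay [ 1.6 -1.4] [91.9 13.2] 88.59 250
top 143
  y -20 26 x min/med/max -63.8 -58.8 -52.0 z 64.0
  y 0 38 x min/med/max -63.9 -58.0 -52.1 z 64.0
  y 20 31 x min/med/max -63.8 -59.1 -52.9 z 64.0
  y 40 20 x min/med/max -63.7 -60.7 -53.6 z 64.0
  y 60 20 x min/med/max -63.6 -61.0 -57.8 z 65.0
  y 80 8 x min/med/max -63.1 -60.4 -57.5 z 64.0
post [-71.2  91.2  60.1] [-50.4 114.3  68.1]
side 72
  y 40 1 x min/med/max -62.2 -62.2 -62.2 z 63.0
  y 60 49 x min/med/max -63.1 -57.6 -55.2 z 60.0
  y 80 22 x min/med/max -63.3 -57.3 -54.9 z 59.0
post [-69.8  91.6  56. ] [-47.3 113.6  65.9]
```

View pics/top10.png

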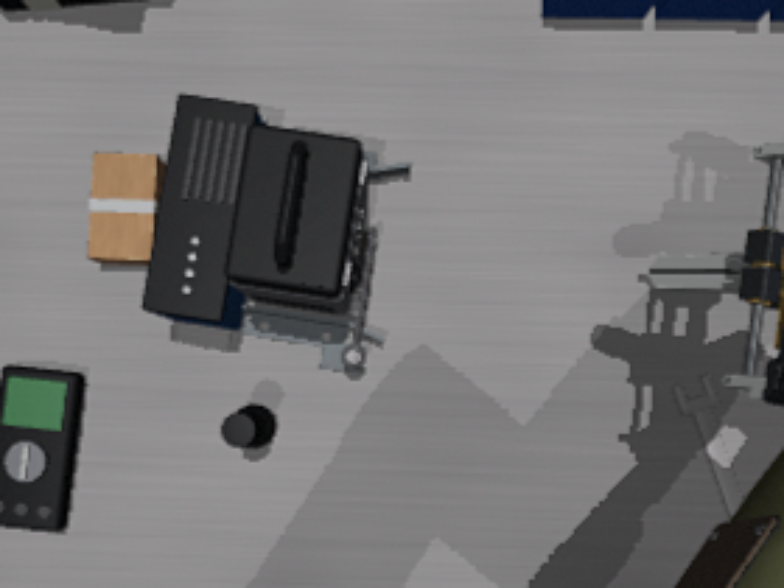

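View pics/side10.png

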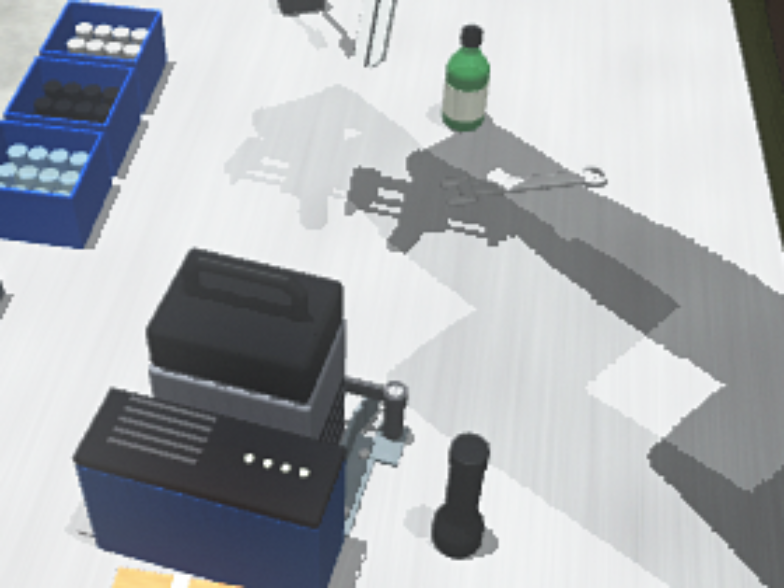

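The bar's back edge runs parallel to the mouth: x = -63.1 to -63.8 mm over its whole length, so its angle is about 0. The box is home and flat, and the arm is clear.

```bash
python3 - <<'E'
from cell import manip
s=manip.read_state();print(s["clock"],s["wrist_force"]);print(manip.sign_off())
E
```

```text
20.0 [-0.001942   -0.30808752 -0.54312103]
the job is handed in; nothing more can be done
None
```

The battery box is home against the charger's bumper and the retaining bar is shut behind it. I handed the job in at 20.0 s, with the arm well clear and touching nothing.

**Box:** I pushed it in low with two tilted, part-open fingertips, about 25 mm above the bench and at about 13 N while sliding. It stalled at the bumper at 23 N, and I gave it one more small nudge. The last camera check put it within about 1.5 mm of home and 0.8 mm of the centre line, with about zero turn and a level lid.

**Bar:** I swung it shut with the closed fingers until it stopped hard. The fingertips briefly pressed on it with about 45 N, and I backed off straight away. Its back edge then measured parallel to the mouth within about 0.7 mm along its length, so its angle is about 0.

**Disagreements:** the top and side cameras differ by about 2 mm along the bay (-0.7 mm against +1.4 mm), which is within their calibration. The side view cannot see most of the shut bar, so its angle rests on the top view.

**Other items:** in the final pictures, the objects in view stood where they started. I checked them by eye only, and the tray was outside those cropped views.

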